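Fetch the gold colour from behind the bottles

TASK

Fetch the pot of gold colour from the back of the wooden rack: first move both tall bottles standing in front of it over to the blue tray, then stand the gold pot in the middle of the cork coaster. After that put each bottle back upright on the very mark of the rack where it stood at the start, without knocking anything over and without disturbing the two other colour pots.

Things in the scene. Friction and masses are not known exactly. Their poses are not given: they have to be found in the camera images.
- rack: fixed wooden rack: board x -80..+112 mm, y +-46 mm, 8 mm thick; at the back a bay with 6 mm walls 62 mm high (from the desk): sides at y = +-29 mm (52 mm clear), x +36..+110, back wall's inner face at x = +106; open in front (-x) and above. Origin on the underside; x to the closed back; yaw within 0.25 rad. The gold pot stands in the bay near x = +56 mm: finger room only before and behind it
- front_mark (a point): centre of the round white ring painted on the rack's board (53 mm in diameter) farther from the bay, on the board's upper face; axes as the rack's
- inner_mark (a point): centre of the like ring nearer the bay, 56 mm behind front_mark, on the board's upper face; axes as the rack's
- tray: fixed shallow open blue plastic tray, 90 mm (its x) by 170 mm (its y), rim 16 mm high, walls 4 mm, floor about 4 mm thick. Origin at the centre of its underside. It lies right of the rack, nearer to it or farther than the coaster. Both bottles fit side by side along y, for instance at y = -42 and +42 mm
- coaster: fixed round cork coaster, 72 mm in diameter and 6 mm thick, right of the rack, nearer to it or farther than the tray. Origin at the centre of its underside
- amber_bottle: loose, upright: bottle of amber brown glass with a white screw cap and a blank paper label; straight body 46 mm in diameter up to 95 mm, cap 42 mm in diameter above 114 mm, 130 mm tall, about 0.2 kg. Origin at the centre of its underside, z up along its axis. Starts on one of the rack's two round marks; which one varies
- green_bottle: loose, upright: bottle of green glass with a black screw cap and a blank paper label; straight body 46 mm in diameter up to 95 mm, cap 42 mm in diameter above 114 mm, 130 mm tall, about 0.2 kg. Origin at the centre of its underside, z up along its axis. Starts on one of the rack's two round marks; which one varies
- gold_pot: loose, upright: small brown glass pot of gold colour with a black cap and a gold edge to its white label, 34 mm in diameter, 46 mm tall (cap 30 mm in diameter, from 39 mm up), about 0.12 kg. Origin at the centre of its underside (the round body is centred 1 mm to its +y), z up. Starts in the rack's bay, behind both bottles
- black_pot: loose bystander, to be left alone: black colour pot with a grey cap, 46 mm in diameter, 58 mm tall, on the desk right of the rack; origin under its centre
- cobalt_pot: loose bystander, to be left alone: cobalt blue colour pot with a white cap, 40 mm in diameter, 50 mm tall, on the desk behind the rack; origin under its centre

How it is judged:
By the outcome, as a careful person would: the job done as asked, in the order asked, and still so for the second after the job is handed in, with the robot touching nothing.
It also fails if it takes over 128 s, if anything falls off the work surface, if the arm or the gripper's body presses on something with over 40 N, if the wrist force passes 120 N, or if a joint passes its speed limit or range.

ROBOT

A 6-joint arm with a two-finger parallel gripper is mounted at the origin on a cart in front of the work surface, level with it; the furniture and walls round the work are solid. World frame = base frame: x ahead of the robot, y to its left, z up, the work surface at z = 0. Lengths are in m, angles in rad, forces in N, time in s.
With the tool pointing down it reaches from about 0.3 to 0.775 m from the base axis. Payload 14.6 kg.
Tool frame: the origin (TCP) lies midway between the tips of the shut fingers; the grasp point (between the pads) lies 19 mm behind it; z points along the fingers, y is the line along which they close (so a half turn about z gives the same grasp; the last joint's range is limited). The gripper opens to 94 mm and grips with 3 to 60 N. Pads are 16 mm wide; open, the fingers measure 119 mm over their backs; the gripper's body (75 mm by 177 mm) begins 78 mm behind the grasp point.
Start: joints at [-1.282, 0.3, 1.521, -0, 1.321, -0.067], TCP at [0.192, -0.516, 0.17] pointing down, gripper open.
Joint ranges: [-3.03, 3.03], [-0.79, 2.21], [0.23, 2.52], [-1.04, 4.18], [0, 3.07], [-2.55, 2.55]. Speed limits (rad/s): [2.22, 2.22, 2.57, 3.14, 3.14, 3.14].

INTERFACE

Orientations are given as [roll, pitch, yaw] about the fixed x, y, z axes, in that order (R = Rz(yaw) Ry(pitch) Rx(roll)).
In Python, from station import * gives the robot as it stands.
- The arm moves only by the tool send_rows, never from a script. Its argument "targets" is a list of rows, each an object of numbers: "x", "y", "z": the shift along the world's x, y, z in units of 0.2 m (1.0 is 0.2 m); "spin": the turn about the world's z in units of pi/2 rad (1.0 is pi/2 rad); "claw": the finger opening in mm, from 0 to 94. A call has 1 to 20 rows; each row shifts and turns the commanded pose from where the row before left it; what a row does not reach is not made up. A row lasts 1/10 s, in which the tool goes at most 50 mm and 8.59 degrees, less where a joint would pass 70% of its speed; a pose out of reach is approached as far as the arm can. A call with a number of a shift or a turn outside -1 to 1 is refused whole. A call with a gripper value outside its range is refused whole. The fingers move at their own pace and stop on an object; "force" is the grip in N (left out, the last holds). Time passes only in rows, so rows that do not move let the fingers close. It gives the time, the measured TCP pose, the force, the opening and the grip force at its end, in the units of the state.
- get_obs(): the state, without advancing time (a new reading comes with each control period).
- camera(name): name is "side" or "top"; returns the picture (384x512x3 uint8, blue, green, red); there is no depth.
- camera_model(name): a dict with "fovy" (degrees; the focal length in pixels is half the picture's height over the tangent of half this angle, whatever the lens; pixels are square), "cx", "cy" (the principal point, pixels), "T" (4x4, takes a point from camera to world coordinates). Camera axes: x right, y down, z forward; pixel columns grow to the right and rows downward; lengths in m; the calibration is good to about 2 mm. A picture is of the moment at which its call begins. camera_model takes no time and is no camera call.
- hand_in(): hands the job in; it is judged then, once.
The state is a dict: "time_s": time; "qpos": joint angles; "joint_vel": joint speeds; "tau": joint torques, N m; "ee_pos": TCP position; "eef_rot": TCP orientation; "force": force on the tool from outside, world axes, zero at the start; "moment": the same for the moment, N m; "grip_width": finger opening in m; "grip_force": force on a finger pad.
Only numpy, scipy, OpenCV 4.12 (cv2) and the standard library are available. Lean on these libraries where they do the work, as an engineer would, in place of code of your own. Each camera call takes 0.05 s, during which the arm holds its last target. There are 200 camera calls.

## Working session

There is one attempt and no reset: what is moved stays moved. The work goes in short steps, Python scripts to look and compute and a tool call to move; the robot and the scene stay as the last step left them, time stands still between calls to the robot, and variables do not carry over. Pictures are saved under pics/ and viewed, at most 17 in all, crops included, and the job is handed in when it is done.

Besides the shell and the picture viewer there is one more tool, called after "Emit:" as name(argument=value, ...), one argument or row to a line, values as JSON. send_rows: Moves the arm, as the interface text tells. Its arguments: {"type":"object","properties":{"targets":{"type":"array"},"force":{"type":"number"}},"required":["targets"]}

```bash
mkdir -p pics; ls
python3 - <<'E'
from station import *
import cv2,numpy as np
for n in("side","top"):
    im=camera(n); cv2.imwrite(f"pics/{n}0.png",im); m=camera_model(n); print(n,{k:(np.round(v,4).tolist() if k=="T" else v) for k,v in m.items()})
o=get_obs();print({k:np.round(v,4).tolist() for k,v in o.items()})
E
```

```text
pics
side {'fovy': 45.08293294036208, 'cx': 253.5978447078639, 'cy': 184.9193351251697, 'T': [[-0.9215, -0.198, 0.334, 0.1956], [-0.388, 0.5008, -0.7737, 0.7612], [-0.0141, -0.8426, -0.5384, 0.639], [0.0, 0.0, 0.0, 1.0]]}
top {'fovy': 43.11801133239723, 'cx': 250.1720244825866, 'cy': 193.87999301430213, 'T': [[0.0092, -0.9884, 0.1514, 0.3484], [-1.0, -0.0093, 0.0003, -0.0874], [0.0011, -0.1514, -0.9885, 1.3089], [0.0, 0.0, 0.0, 1.0]]}
{'time_s': 0.1, 'qpos': [-1.2816, 0.3004, 1.5215, 0.0, 1.3207, -0.0666], 'joint_vel': [-0.0002, -0.0017, -0.0021, -0.0009, -0.0003, -0.0008], 'tau': [0.0016, -53.265, -35.3285, 0.071, 0.0235, -0.0001], 'ee_pos': [0.1915, -0.5153, 0.1699], 'eef_rot': [-3.1406, -0.0001, 0.3558], 'force': [0.477, 0.9427, -0.4507], 'moment': [-0.0039, 0.0289, -0.0181], 'grip_force': 0.0, 'grip_width': 0.094}
```

View pics/side0.png

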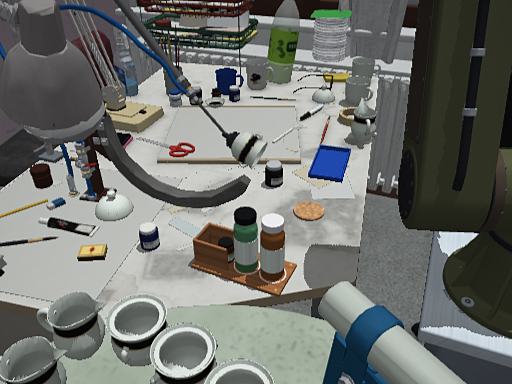

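View pics/top0.png

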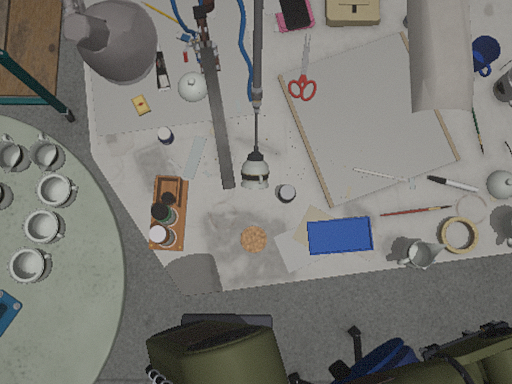

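The side view shows the green bottle on the inner mark (cap about 245,215) and the amber bottle on the front mark (cap about 272,222). The coaster is at (308,211), the tray at (330,163), the black pot at (274,174) and the cobalt pot at (149,236). A lamp arm tip and a spotlight hang nearby, so I'll enlarge the area.

```bash
cat > h.py <<'E'
import numpy as np,cv2
from station import *
M={n:camera_model(n) for n in("side","top")}
def ray(n,uv):
    m=M[n];f=192/np.tan(np.radians(m["fovy"]/2));T=np.array(m["T"])
    d=np.c_[(np.atleast_2d(uv)-[m["cx"],m["cy"]])/f,np.ones(len(np.atleast_2d(uv)))]@T[:3,:3].T
    return T[:3,3],d
def onz(n,uv,z):
    o,d=ray(n,uv);return o+d*((z-o[2])/d[:,2])[:,None]
def tri(s,t):
    A=[];b=[]
    for n,uv in(("side",s),("top",t)):
        o,d=ray(n,uv);d=d[0]/np.linalg.norm(d[0]);P=np.eye(3)-np.outer(d,d);A.append(P);b.append(P@o)
    p=np.linalg.solve(A[0]+A[1],b[0]+b[1]);return p,[np.linalg.norm(a@p-c) for a,c in zip(A,b)]
def proj(n,p):
    m=M[n];f=192/np.tan(np.radians(m["fovy"]/2));T=np.array(m["T"])
    c=(np.atleast_2d(p)-T[:3,3])@T[:3,:3];return c[:,:2]/c[:,2:]*f+[m["cx"],m["cy"]]
def crop(n,x0,y0,x1,y1,k,name,im=None):
    im=camera(n) if im is None else im
    c=cv2.resize(im[y0:y1,x0:x1],None,fx=k,fy=k,interpolation=cv2.INTER_CUBIC)
    for x in range((x0+9)//10*10,x1,10):
        cv2.line(c,((x-x0)*k,0),((x-x0)*k,6 if x%50 else 18),(0,0,255),1)
    for y in range((y0+9)//10*10,y1,10):
        cv2.line(c,(0,(y-y0)*k),(6 if y%50 else 18,(y-y0)*k),(0,0,255),1)
    cv2.imwrite("pics/"+name,c)
E
python3 - <<'E'
from h import *
s=cv2.imread("pics/side0.png");t=cv2.imread("pics/top0.png")
crop("side",185,190,335,300,5,"s1.png",s);crop("top",140,170,270,260,6,"t1.png",t)
hs=cv2.cvtColor(s,cv2.COLOR_BGR2HSV);ht=cv2.cvtColor(t,cv2.COLOR_BGR2HSV)
def comp(h,lo,hi,x0,y0,x1,y1,nm):
    m=cv2.inRange(h,lo,hi);k=np.zeros_like(m);k[y0:y1,x0:x1]=m[y0:y1,x0:x1]
    c=max(cv2.findContours(k,0,1)[0],key=cv2.contourArea);mo=cv2.moments(c)
    print(nm,mo["m10"]/mo["m00"],mo["m01"]/mo["m00"],cv2.contourArea(c),cv2.boundingRect(c));return c
c=comp(ht,(5,90,90),(20,255,255),235,220,275,260,"coaster t");(cx,cy),r=cv2.minEnclosingCircle(c);print(onz("top",cv2.fitEllipse(c)[0],.006))
c=comp(hs,(5,80,90),(20,255,255),288,198,330,225,"coaster s");print(onz("side",cv2.fitEllipse(c)[0],.006))
c=comp(ht,(105,120,60),(130,255,255),295,205,385,265,"tray t");R=cv2.minAreaRect(c);print(R,onz("top",cv2.boxPoints(R),.016),onz("top",R[0],.012))
c=comp(hs,(105,120,60),(130,255,255),300,135,360,190,"tray s");a=cv2.approxPolyDP(c,4,True)[:,0];print(a,onz("side",a,.012))
c=comp(ht,(5,70,60),(20,255,255),145,170,195,255,"rack t");R=cv2.minAreaRect(c);print(R,onz("top",cv2.boxPoints(R),.008))
print("arm tip",tri((247,183),(229,188)),"spot",tri((250,160),(256,180)))
print("black",onz("top",(287,191),.058),onz("side",(274,165),.058))
E
```

```text
coaster t 253.09194214876032 239.01584022038566 484.0 (241, 226, 25, 26)
[[ 0.42588381 -0.09598424  0.006     ]]
coaster s 308.63065326633165 210.33417085427135 398.0 (294, 202, 30, 18)
[[ 0.4260847  -0.09404288  0.006     ]]
tray t 339.46391581738334 235.47112436821607 2011.5 (307, 217, 66, 38)
((339.4836120605469, 235.3197021484375), (33.49822235107422, 63.73716354370117), 84.80557250976562) [[ 0.47314899 -0.23734849  0.016     ]
 [ 0.49021201 -0.40721375  0.016     ]
 [ 0.40156256 -0.41275732  0.016     ]
 [ 0.3848466  -0.24463247  0.016     ]] [[ 0.43747973 -0.32615886  0.012     ]]
tray s 329.37913725490193 162.7849411764706 1062.5 (308, 144, 43, 39)
[[320 144]
 [308 176]
 [341 182]
 [350 149]] [[ 0.49066846 -0.41456196  0.012     ]
 [ 0.47026129 -0.23102223  0.012     ]
 [ 0.38420037 -0.23370792  0.012     ]
 [ 0.40289872 -0.41581955  0.012     ]]
rack t 171.30828900709218 210.65170656028366 1504.0 (149, 175, 39, 76)
((168.17587280273438, 212.88966369628906), (33.88255310058594, 74.823974609375), 4.763641834259033) [[0.39726615 0.18299172 0.008     ]
 [0.59937978 0.17435001 0.008     ]
 [0.59245421 0.08215221 0.008     ]
 [0.39066072 0.09291577 0.008     ]]
arm tip (array([ 0.55195025, -0.03240199,  0.08812259]), [np.float64(0.002060273167483521), np.float64(0.0020602731674835236)]) spot (array([ 0.57156447, -0.1002551 ,  0.10672426]), [np.float64(0.003780371753341451), np.float64(0.003780371753341413)])
black [[ 0.54843696 -0.18300523  0.058     ]] [[ 0.54449422 -0.17756814  0.058     ]]
```

View pics/s1.png

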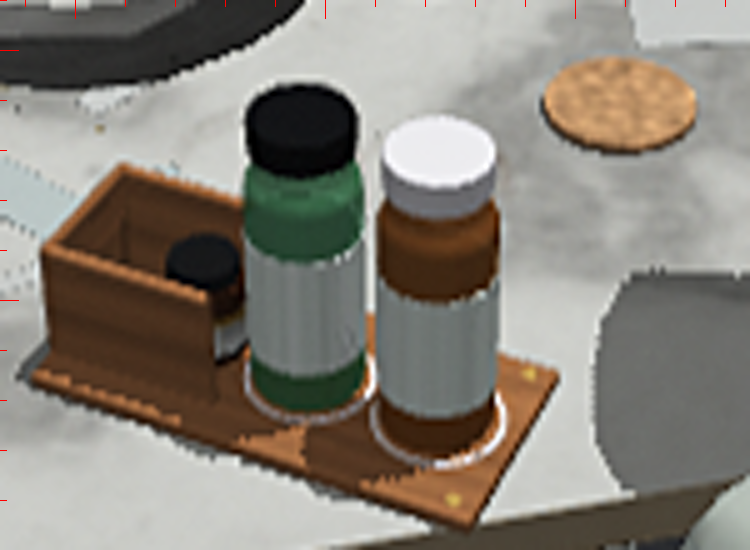

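View pics/t1.png

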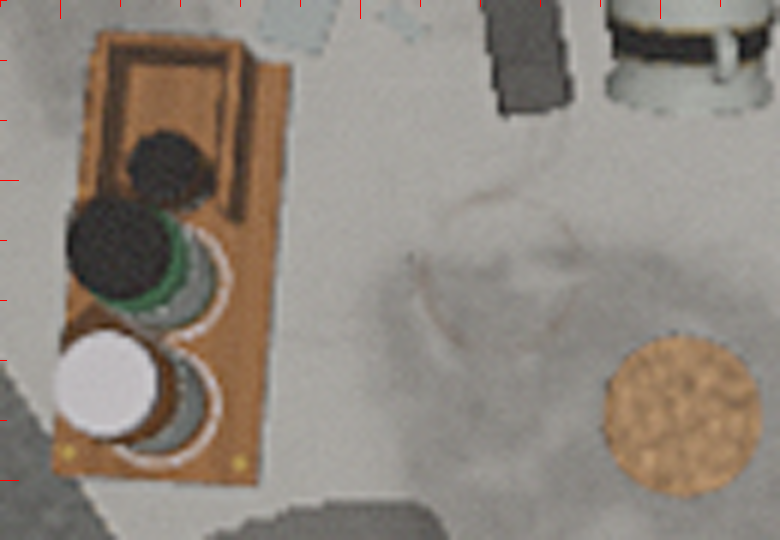

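The crops give cap centres (amber side s1 439,150, top t1 106,386; green side 301,118, top 119,252; gold side 204,262, top 167,168), ring arcs and rack corners. Next I turn them into positions.

Run:
```python
from h import *
S=lambda *p:(np.array(p)+.5)/5-.5+[185,190]
Tt=lambda *p:(np.array(p)+.5)/6-.5+[140,170]
np.set_printoptions(precision=4,suppress=True)
for n,s,t,z in(("amber",(439,150),(106,386),.138),("green",(301,118),(119,252),.138),("gold",(204,262),(167,168),.054)):
    s,t=S(s)[0],Tt(t)[0];print(n,onz("side",s,z)[0],onz("top",t,z)[0],tri(s,t))
print("rack top: FL FR BR",onz("top",Tt((52,473),(258,486),(292,63)),.008))
print("rack side: FR FL(477,525) back",onz("side",S((558,375),(472,522),(32,378)),.008))
print("bay top",onz("top",Tt((97,35),(243,42),(238,220)),.062),onz("side",S((122,165),(45,245),(208,297)),.062))
# ring: white pixels
t=cv2.imread("pics/top0.png");s=cv2.imread("pics/side0.png")
print("inner ring top: right,bottom ext",onz("top",Tt((231,283),(178,339),(215,240)),.008))
print("front ring top: right,bottom",onz("top",Tt((220,403),(157,466),(205,357)),.008))
a=onz("side",S((246,380),(257,402),(280,417),(310,421),(345,412),(374,380)),.008)
b=onz("side",S((372,422),(385,443),(410,460),(438,464),(480,453),(505,420)),.008)
from scipy.optimize import least_squares
for q in(a,b):
    r=least_squares(lambda c:np.hypot(*(q[:,:2]-c).T)-.0262,q[:,:2].mean(0)+[.0,-.01]);print("ring fit",r.x,r.fun)
```

```text
amber [0.43   0.1357 0.138 ] [0.4281 0.1356 0.138 ] (array([0.429 , 0.1358, 0.1382]), [np.float64(0.0009067440703961715), np.float64(0.0009067440703962802)])
green [0.484  0.1362 0.138 ] [0.4822 0.1324 0.138 ] (array([0.4838, 0.1333, 0.1358]), [np.float64(0.001405620688085271), np.float64(0.0014056206880853103)])
gold [0.5291 0.1336 0.054 ] [0.5287 0.1287 0.054 ] (array([0.5302, 0.1297, 0.0504]), [np.float64(0.0009672083413889387), np.float64(0.0009672083413887994)])
rack top: FL FR BR [[0.3982 0.1829 0.008 ]
 [0.3933 0.0913 0.008 ]
 [0.584  0.0817 0.008 ]]
rack side: FR FL(477,525) back [[0.3937 0.095  0.008 ]
 [0.398  0.1824 0.008 ]
 [0.5878 0.175  0.008 ]]
bay top [[0.5858 0.1598 0.062 ]
 [0.5833 0.0962 0.062 ]
 [0.5052 0.096  0.062 ]] [[0.5831 0.0987 0.062 ]
 [0.5872 0.1562 0.062 ]
 [0.5141 0.1604 0.062 ]]
inner ring top: right,bottom ext [[0.4836 0.1061 0.008 ]
 [0.4582 0.129  0.008 ]
 [0.5029 0.1139 0.008 ]]
front ring top: right,bottom [[0.4299 0.1093 0.008 ]
 [0.4017 0.1364 0.008 ]
 [0.4503 0.1167 0.008 ]]
ring fit [0.4855 0.1317] [-0.0006 -0.0004  0.0005  0.0003 -0.0004 -0.0004]
ring fit [0.4297 0.1344] [-0.0002 -0.0005  0.0005  0.0002 -0.0004 -0.0001]
```

Emit:
send_rows(
  targets=[
    {"x": 0.02,"y": 0.06,"z": 0.02,"spin": -0.013,"claw": 94},
    {"x": 0.045,"y": 0.125,"z": 0.02,"spin": -0.013},
    {"x": 0.045,"y": 0.125,"z": 0.02,"spin": -0.013},
    {"x": 0.045,"y": 0.125,"z": 0.02,"spin": -0.013},
    {"x": 0.045,"y": 0.125,"z": 0.02,"spin": -0.013},
    {"x": 0.045,"y": 0.125,"spin": -0.013},
    {"x": 0.045,"y": 0.125,"spin": -0.013},
    {"x": 0.045,"y": 0.125,"spin": -0.013},
    {"x": 0.045,"y": 0.125,"spin": -0.013},
    {"x": 0.045,"y": 0.125,"spin": -0.013},
    {"x": 0.045,"y": 0.125,"spin": -0.013},
    {"x": 0.045,"y": 0.125,"spin": -0.013},
    {"x": 0.045,"y": 0.125,"spin": -0.013},
    {"x": 0.045,"y": 0.125,"spin": -0.013},
    {"x": 0.045,"y": 0.125,"spin": -0.013},
    {"x": 0.045,"y": 0.125,"spin": -0.013},
    {"x": 0.045,"y": 0.125,"spin": -0.013},
    {"x": 0.045,"y": 0.125,"spin": -0.013},
    {"x": 0.045,"y": 0.125,"spin": -0.013},
    {"x": 0.045,"y": 0.125,"spin": -0.011},
  ],
)

```text
schema error: expected keys x, y, z, spin, claw
```

Emit:
send_rows(
  targets=[
    {"x": 0.04,"y": 0.1,"z": 0.05,"spin": -0.02,"claw": 94},
    {"x": 0.07,"y": 0.19,"z": 0.05,"spin": -0.017,"claw": 94},
    {"x": 0.07,"y": 0.19,"z": 0,"spin": -0.017,"claw": 94},
    {"x": 0.07,"y": 0.19,"z": 0,"spin": -0.017,"claw": 94},
    {"x": 0.07,"y": 0.19,"z": 0,"spin": -0.017,"claw": 94},
    {"x": 0.07,"y": 0.19,"z": 0,"spin": -0.017,"claw": 94},
    {"x": 0.07,"y": 0.19,"z": 0,"spin": -0.017,"claw": 94},
    {"x": 0.07,"y": 0.19,"z": 0,"spin": -0.017,"claw": 94},
    {"x": 0.07,"y": 0.19,"z": 0,"spin": -0.017,"claw": 94},
    {"x": 0.07,"y": 0.19,"z": 0,"spin": -0.017,"claw": 94},
    {"x": 0.07,"y": 0.19,"z": 0,"spin": -0.017,"claw": 94},
    {"x": 0.07,"y": 0.19,"z": 0,"spin": -0.017,"claw": 94},
    {"x": 0.07,"y": 0.19,"z": 0,"spin": -0.017,"claw": 94},
    {"x": 0.07,"y": 0.19,"z": 0,"spin": -0.017,"claw": 94},
    {"x": 0.07,"y": 0.19,"z": 0,"spin": -0.017,"claw": 94},
    {"x": 0.07,"y": 0.19,"z": 0,"spin": -0.01,"claw": 94},
    {"x": 0.07,"y": 0.19,"z": 0,"spin": 0,"claw": 94},
    {"x": 0.03,"y": 0.11,"z": 0,"spin": 0,"claw": 94},
    {"x": 0,"y": 0,"z": 0,"spin": 0,"claw": 94},
  ],
  force=25,
)

```text
time_s: 2.0
ee_pos: [0.4296, 0.1365, 0.1898]
eef_rot: [3.142, 0.001, -0.062]
force: [-0.4, -0.2, -0.2]
grip_width: 0.0942
grip_force: 0.0
```

Emit:
send_rows(
  targets=[
    {"x": 0,"y": -0.004,"z": -0.08,"spin": 0.008,"claw": 94},
    {"x": 0,"y": 0,"z": -0.14,"spin": 0,"claw": 94},
    {"x": 0,"y": 0,"z": -0.14,"spin": 0,"claw": 94},
    {"x": 0,"y": 0,"z": -0.14,"spin": 0,"claw": 94},
    {"x": 0,"y": 0,"z": -0.1,"spin": 0,"claw": 94},
    {"x": 0,"y": 0,"z": -0.045,"spin": 0,"claw": 94},
    {"x": 0,"y": 0,"z": 0,"spin": 0,"claw": 60},
    {"x": 0,"y": 0,"z": 0,"spin": 0,"claw": 40},
    {"x": 0,"y": 0,"z": 0,"spin": 0,"claw": 40},
    {"x": 0,"y": 0,"z": 0,"spin": 0,"claw": 40},
    {"x": 0,"y": 0,"z": 0,"spin": 0,"claw": 40},
    {"x": 0,"y": 0,"z": 0,"spin": 0,"claw": 40},
  ],
  force=25,
)

```text
time_s: 3.2
ee_pos: [0.4297, 0.1337, 0.0616]
eef_rot: [-3.141, -0.0, -0.052]
force: [0.2, 0.3, 0.4]
grip_width: 0.0494
grip_force: 0.0
```

Emit:
send_rows(
  targets=[
    {"x": 0,"y": 0,"z": 0,"spin": 0,"claw": 40},
    {"x": 0,"y": 0,"z": 0,"spin": 0,"claw": 40},
    {"x": 0,"y": 0,"z": 0,"spin": 0,"claw": 40},
    {"x": 0,"y": 0,"z": 0,"spin": 0,"claw": 40},
  ],
  force=25,
)

```text
time_s: 3.6
ee_pos: [0.4298, 0.1338, 0.0615]
eef_rot: [-3.141, -0.0, -0.053]
force: [-0.1, 1.2, 4.1]
grip_width: 0.0453
grip_force: 25.0
```

Run:
```python
from h import *
for i in range(3): print({k:np.round(v,4).tolist() for k,v in get_obs().items() if k in("ee_pos","force","grip_width","grip_force")}); camera("side")
```

```text
{'ee_pos': [0.4298, 0.1338, 0.0615], 'force': [-0.1374, 1.2052, 4.0608], 'grip_force': 25.0102, 'grip_width': 0.0453}
{'ee_pos': [0.4297, 0.1337, 0.0615], 'force': [0.4858, 1.5715, 2.7628], 'grip_force': 25.0117, 'grip_width': 0.0451}
{'ee_pos': [0.4297, 0.1338, 0.0615], 'force': [0.62, 0.8114, 3.799], 'grip_force': 25.0129, 'grip_width': 0.0451}
```

Emit:
send_rows(
  targets=[
    {"x": 0,"y": 0,"z": 0.05,"spin": 0,"claw": 40},
    {"x": 0,"y": 0,"z": 0.1,"spin": 0,"claw": 40},
    {"x": 0,"y": 0,"z": 0.1,"spin": 0,"claw": 40},
    {"x": 0,"y": -0.05,"z": 0.03,"spin": 0,"claw": 40},
    {"x": 0,"y": -0.1,"z": 0,"spin": 0,"claw": 40},
    {"x": 0,"y": -0.16,"z": 0,"spin": 0,"claw": 40},
    {"x": 0,"y": -0.18,"z": 0,"spin": 0,"claw": 40},
    {"x": 0,"y": -0.18,"z": 0,"spin": 0,"claw": 40},
    {"x": 0,"y": -0.18,"z": 0,"spin": 0,"claw": 40},
    {"x": 0,"y": -0.18,"z": 0,"spin": 0,"claw": 40},
    {"x": 0,"y": -0.18,"z": 0,"spin": 0,"claw": 40},
    {"x": 0,"y": -0.18,"z": 0,"spin": 0,"claw": 40},
    {"x": 0.01,"y": -0.18,"z": 0,"spin": 0,"claw": 40},
    {"x": 0.01,"y": -0.18,"z": 0,"spin": 0,"claw": 40},
    {"x": 0.01,"y": -0.18,"z": 0,"spin": 0,"claw": 40},
    {"x": 0.01,"y": -0.18,"z": 0,"spin": 0,"claw": 40},
    {"x": 0.01,"y": -0.18,"z": 0,"spin": 0,"claw": 40},
    {"x": 0.006,"y": -0.13,"z": 0,"spin": 0,"claw": 40},
    {"x": 0,"y": -0.08,"z": 0,"spin": 0,"claw": 40},
    {"x": 0,"y": -0.025,"z": 0,"spin": 0,"claw": 40},
  ],
  force=25,
)

```text
time_s: 5.75
ee_pos: [0.4396, -0.3728, 0.1163]
eef_rot: [-3.141, 0.001, -0.054]
force: [-0.2, -0.1, -2.0]
grip_width: 0.0448
grip_force: 25.0
```

Run:
```python
from h import *
crop("side",185,120,385,270,4,"s2.png")
o=get_obs();print(o["ee_pos"],o["force"],o["grip_width"],o["grip_force"])
```

```text
[ 0.43976881 -0.37244536  0.11647812] [-0.27023407  0.0976859  -2.47811804] 0.04483215904212296 24.986677109263837
```

View pics/s2.png

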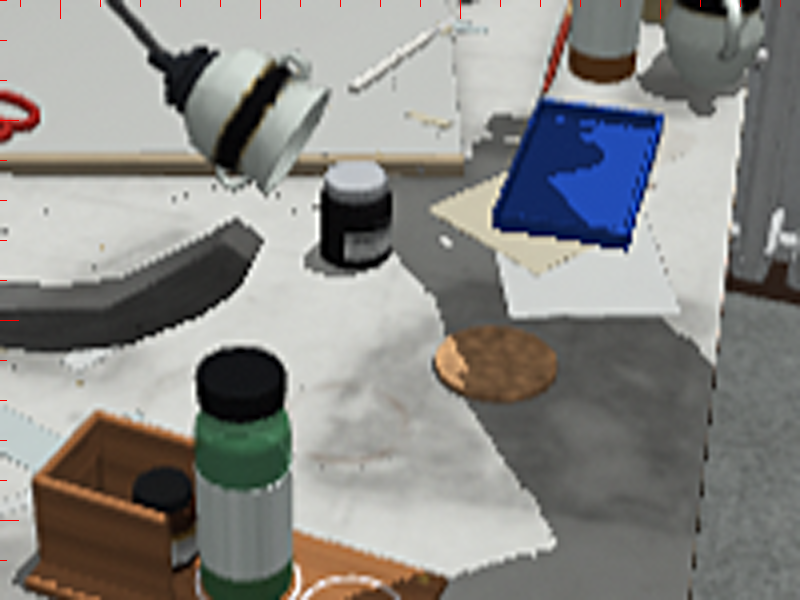

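The amber bottle hangs above the tray (label and base at about 603,40 in the crop) and the tray is clear. I lower it now.

Emit:
send_rows(
  targets=[
    {"x": 0.007,"y": 0.015,"z": -0.05,"spin": 0,"claw": 40},
    {"x": 0,"y": 0,"z": -0.09,"spin": 0,"claw": 40},
    {"x": 0,"y": 0,"z": -0.08,"spin": 0,"claw": 40},
    {"x": 0,"y": 0,"z": -0.04,"spin": 0,"claw": 40},
    {"x": 0,"y": 0,"z": -0.02,"spin": 0,"claw": 40},
    {"x": 0,"y": 0,"z": -0.01,"spin": 0,"claw": 40},
    {"x": 0,"y": 0,"z": 0,"spin": 0,"claw": 40},
  ],
  force=25,
)

```text
time_s: 6.5
ee_pos: [0.4423, -0.3683, 0.0596]
eef_rot: [3.141, -0.0, -0.052]
force: [0.1, -0.1, -3.2]
grip_width: 0.0448
grip_force: 25.0
```

Emit:
send_rows(
  targets=[
    {"x": 0,"y": 0,"z": -0.005,"spin": 0,"claw": 40},
    {"x": 0,"y": 0,"z": -0.005,"spin": 0,"claw": 40},
    {"x": 0,"y": 0,"z": 0,"spin": 0,"claw": 40},
  ],
  force=25,
)

```text
time_s: 6.8
ee_pos: [0.4423, -0.3685, 0.0576]
eef_rot: [3.141, -0.0, -0.053]
force: [-0.6, -0.4, -2.4]
grip_width: 0.0448
grip_force: 25.0
```

Emit:
send_rows(
  targets=[
    {"x": 0,"y": 0,"z": -0.005,"spin": 0,"claw": 40},
    {"x": 0,"y": 0,"z": 0,"spin": 0,"claw": 40},
  ],
  force=25,
)

```text
time_s: 7.0
ee_pos: [0.4428, -0.3686, 0.0575]
eef_rot: [3.141, -0.002, -0.053]
force: [0.4, 2.0, 7.4]
grip_width: 0.0448
grip_force: 25.0
```

Emit:
send_rows(
  targets=[
    {"x": 0,"y": 0,"z": 0,"spin": 0,"claw": 70},
    {"x": 0,"y": 0,"z": 0,"spin": 0,"claw": 80},
    {"x": 0,"y": 0,"z": 0,"spin": 0,"claw": 94},
    {"x": 0,"y": 0,"z": 0,"spin": 0,"claw": 94},
    {"x": 0,"y": 0,"z": 0,"spin": 0,"claw": 94},
    {"x": 0,"y": 0,"z": 0.08,"spin": 0,"claw": 94},
    {"x": 0,"y": 0,"z": 0.16,"spin": 0,"claw": 94},
    {"x": 0,"y": 0,"z": 0.18,"spin": 0,"claw": 94},
    {"x": 0,"y": 0,"z": 0.16,"spin": 0,"claw": 94},
    {"x": 0,"y": 0,"z": 0.06,"spin": 0,"claw": 94},
  ],
)

```text
time_s: 8.0
ee_pos: [0.4429, -0.369, 0.1876]
eef_rot: [3.139, -0.003, -0.053]
force: [0.3, -0.1, 0.9]
grip_width: 0.0941
grip_force: 0.0
```

Emit:
send_rows(
  targets=[
    {"x": 0.01,"y": 0.1,"z": 0,"spin": 0,"claw": 94},
    {"x": 0.016,"y": 0.19,"z": 0,"spin": 0,"claw": 94},
    {"x": 0.016,"y": 0.19,"z": 0,"spin": 0,"claw": 94},
    {"x": 0.016,"y": 0.19,"z": 0,"spin": 0,"claw": 94},
    {"x": 0.016,"y": 0.19,"z": 0,"spin": 0,"claw": 94},
    {"x": 0.016,"y": 0.19,"z": 0,"spin": 0,"claw": 94},
    {"x": 0.016,"y": 0.19,"z": 0,"spin": 0,"claw": 94},
    {"x": 0.016,"y": 0.19,"z": 0,"spin": 0,"claw": 94},
    {"x": 0.016,"y": 0.19,"z": 0,"spin": 0,"claw": 94},
    {"x": 0.016,"y": 0.19,"z": 0,"spin": 0,"claw": 94},
    {"x": 0.016,"y": 0.19,"z": 0,"spin": 0,"claw": 94},
    {"x": 0.016,"y": 0.19,"z": 0,"spin": 0,"claw": 94},
    {"x": 0.016,"y": 0.19,"z": 0,"spin": 0,"claw": 94},
    {"x": 0.006,"y": 0.1,"z": 0,"spin": 0,"claw": 94},
    {"x": 0,"y": 0.029,"z": 0,"spin": 0,"claw": 94},
    {"x": 0,"y": 0,"z": 0,"spin": 0,"claw": 94},
    {"x": 0,"y": 0,"z": 0,"spin": 0,"claw": 94},
  ],
)

```text
time_s: 9.7
ee_pos: [0.4837, 0.1325, 0.184]
eef_rot: [3.141, 0.0, -0.053]
force: [1.3, -0.8, 0.1]
grip_width: 0.0941
grip_force: 0.0
```

Run:
```python
from h import *
s=camera("side");t=camera("top")
cv2.imwrite("pics/s3full.png",s);cv2.imwrite("pics/t3full.png",t)
a=cv2.resize(s[215:300,195:315],None,fx=5,fy=5,interpolation=2)
cv2.imwrite("pics/s3.png",a)
o=get_obs();print(o["ee_pos"],o["eef_rot"])
```

```text
[0.48382535 0.13242457 0.18424334] [ 3.14148372e+00  1.05285329e-04 -5.39323843e-02]
```

View pics/s3full.png

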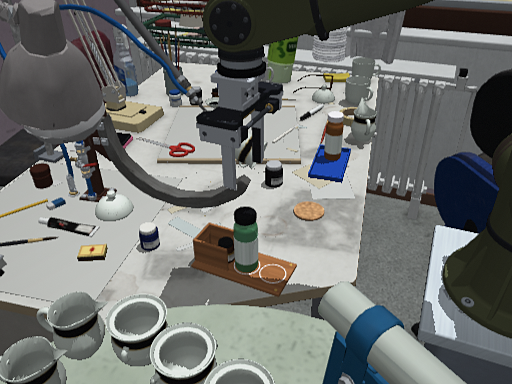

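The amber bottle stands upright in the tray (334,135). The front ring is now fully visible at (272,272). The gripper is over the green bottle.

Emit:
send_rows(
  targets=[
    {"x": 0,"y": 0,"z": -0.08,"spin": 0,"claw": 94},
    {"x": 0,"y": 0,"z": -0.14,"spin": 0,"claw": 94},
    {"x": 0,"y": 0,"z": -0.14,"spin": 0,"claw": 94},
    {"x": 0,"y": 0,"z": -0.14,"spin": 0,"claw": 94},
    {"x": 0,"y": 0,"z": -0.08,"spin": 0,"claw": 94},
    {"x": 0,"y": 0,"z": -0.033,"spin": 0,"claw": 94},
    {"x": 0,"y": 0,"z": 0,"spin": 0,"claw": 60},
    {"x": 0,"y": 0,"z": 0,"spin": 0,"claw": 40},
    {"x": 0,"y": 0,"z": 0,"spin": 0,"claw": 40},
    {"x": 0,"y": 0,"z": 0,"spin": 0,"claw": 40},
    {"x": 0,"y": 0,"z": 0,"spin": 0,"claw": 40},
    {"x": 0,"y": 0,"z": 0,"spin": 0,"claw": 40},
    {"x": 0,"y": 0,"z": 0,"spin": 0,"claw": 40},
    {"x": 0,"y": 0,"z": 0,"spin": 0,"claw": 40},
    {"x": 0,"y": 0,"z": 0,"spin": 0,"claw": 40},
  ],
  force=25,
)

```text
time_s: 11.3
ee_pos: [0.4839, 0.1334, 0.0619]
eef_rot: [-3.142, -0.0, -0.053]
force: [0.2, -0.5, 2.3]
grip_width: 0.045
grip_force: 25.0
```

Run:
```python
from h import *
# front ring from earlier picture (empty mark)
from scipy.optimize import least_squares
for n,f in(("side","s3full"),("top","t3full")):
    im=cv2.imread(f"pics/{f}.png").astype(int)
    p0=proj(n,[.429,.135,.008])[0]
    u,v=np.meshgrid(np.arange(512),np.arange(384));w=(im.min(2)>110)
    uv=np.c_[u[w],v[w]];q=onz(n,uv,.008)[:,:2]
    d=np.hypot(*(q-[.429,.135]).T);q=q[(d>.020)&(d<.031)]
    r=least_squares(lambda c:np.hypot(*(q-c).T)-.0257,[.429,.135],loss="soft_l1",f_scale=.001)
    r2=least_squares(lambda c:np.hypot(*(q-c[:2]).T)-c[2],[.429,.135,.026],loss="soft_l1",f_scale=.001);print(n,p0,len(q),r.x,r2.x)
```

```text
side [272.47827798 273.00204855] 91 [0.42946593 0.13539087] [0.4295327  0.13510211 0.02533607]
top [166.6367874  236.98829511] 78 [0.42874548 0.13702394] [0.42871196 0.13728897 0.02592598]
```

Emit:
send_rows(
  targets=[
    {"x": 0,"y": 0,"z": 0.05,"spin": 0,"claw": 40},
    {"x": 0,"y": 0,"z": 0.1,"spin": 0,"claw": 40},
    {"x": 0,"y": 0,"z": 0.1,"spin": 0,"claw": 40},
    {"x": -0.01,"y": -0.05,"z": 0.03,"spin": 0,"claw": 40},
    {"x": -0.02,"y": -0.1,"z": 0,"spin": 0,"claw": 40},
    {"x": -0.025,"y": -0.16,"z": 0,"spin": 0,"claw": 40},
    {"x": -0.025,"y": -0.18,"z": 0,"spin": 0,"claw": 40},
    {"x": -0.025,"y": -0.18,"z": 0,"spin": 0,"claw": 40},
    {"x": -0.025,"y": -0.18,"z": 0,"spin": 0,"claw": 40},
    {"x": -0.025,"y": -0.18,"z": 0,"spin": 0,"claw": 40},
    {"x": -0.025,"y": -0.18,"z": 0,"spin": 0,"claw": 40},
    {"x": -0.025,"y": -0.18,"z": 0,"spin": 0,"claw": 40},
    {"x": -0.025,"y": -0.18,"z": 0,"spin": 0,"claw": 40},
    {"x": -0.025,"y": -0.18,"z": 0,"spin": 0,"claw": 40},
    {"x": 0,"y": -0.16,"z": 0,"spin": 0,"claw": 40},
    {"x": 0,"y": -0.1,"z": 0,"spin": 0,"claw": 40},
    {"x": 0,"y": -0.055,"z": 0,"spin": 0,"claw": 40},
    {"x": 0,"y": -0.02,"z": 0,"spin": 0,"claw": 40},
    {"x": 0,"y": 0,"z": 0,"spin": 0,"claw": 40},
    {"x": 0,"y": 0,"z": 0,"spin": 0,"claw": 40},
  ],
  force=25,
)

```text
time_s: 13.3
ee_pos: [0.4328, -0.2827, 0.1177]
eef_rot: [-3.141, 0.0, -0.052]
force: [0.4, 0.6, -3.0]
grip_width: 0.045
grip_force: 25.0
```

Down to about z 0.0575.

Emit:
send_rows(
  targets=[
    {"x": 0,"y": 0,"z": -0.05,"spin": 0,"claw": 40},
    {"x": 0,"y": 0,"z": -0.09,"spin": 0,"claw": 40},
    {"x": 0,"y": 0,"z": -0.08,"spin": 0,"claw": 40},
    {"x": 0,"y": 0,"z": -0.04,"spin": 0,"claw": 40},
    {"x": 0,"y": 0,"z": -0.02,"spin": 0,"claw": 40},
    {"x": 0,"y": 0,"z": -0.01,"spin": 0,"claw": 40},
    {"x": 0,"y": 0,"z": -0.005,"spin": 0,"claw": 40},
    {"x": 0,"y": 0,"z": -0.004,"spin": 0,"claw": 40},
    {"x": 0,"y": 0,"z": 0,"spin": 0,"claw": 40},
  ],
  force=25,
)

```text
time_s: 14.2
ee_pos: [0.4329, -0.2836, 0.0582]
eef_rot: [3.141, -0.0, -0.053]
force: [-0.6, -0.1, -2.2]
grip_width: 0.0447
grip_force: 25.0
```

Emit:
send_rows(
  targets=[
    {"x": 0,"y": 0,"z": -0.004,"spin": 0,"claw": 40},
    {"x": 0,"y": 0,"z": -0.002,"spin": 0,"claw": 40},
    {"x": 0,"y": 0,"z": 0,"spin": 0,"claw": 40},
  ],
  force=25,
)

```text
time_s: 14.5
ee_pos: [0.4334, -0.2839, 0.0578]
eef_rot: [3.141, -0.002, -0.053]
force: [-0.7, 0.9, 6.8]
grip_width: 0.045
grip_force: 25.0
```

Emit:
send_rows(
  targets=[
    {"x": 0,"y": 0,"z": 0,"spin": 0,"claw": 56},
    {"x": 0,"y": 0,"z": 0,"spin": 0,"claw": 66},
    {"x": 0,"y": 0,"z": 0,"spin": 0,"claw": 66},
    {"x": 0,"y": 0,"z": 0,"spin": 0,"claw": 66},
    {"x": 0,"y": 0,"z": 0.08,"spin": 0,"claw": 66},
    {"x": 0,"y": 0,"z": 0.16,"spin": 0,"claw": 66},
    {"x": 0,"y": 0,"z": 0.18,"spin": 0,"claw": 66},
    {"x": 0,"y": 0,"z": 0.16,"spin": 0,"claw": 66},
    {"x": 0,"y": 0.06,"z": 0.06,"spin": 0,"claw": 60},
    {"x": 0,"y": 0.12,"z": 0,"spin": 0,"claw": 60},
    {"x": 0,"y": 0.16,"z": 0,"spin": 0.06,"claw": 60},
    {"x": 0,"y": 0.16,"z": 0,"spin": 0.08,"claw": 60},
    {"x": 0,"y": 0.16,"z": 0,"spin": 0.08,"claw": 60},
    {"x": 0,"y": 0.16,"z": 0,"spin": 0.08,"claw": 60},
    {"x": 0,"y": 0.16,"z": 0,"spin": 0.08,"claw": 60},
    {"x": 0,"y": 0.16,"z": 0,"spin": 0.08,"claw": 60},
    {"x": 0,"y": 0.16,"z": 0,"spin": 0.08,"claw": 60},
    {"x": 0,"y": 0.16,"z": 0,"spin": 0.08,"claw": 60},
  ],
)

```text
time_s: 16.3
ee_pos: [0.4319, 0.0103, 0.1838]
eef_rot: [-3.141, 0.001, 0.927]
force: [-0.5, -0.6, 0.4]
grip_width: 0.0601
grip_force: 0.0
```

Emit:
send_rows(
  targets=[
    {"x": 0,"y": 0.16,"z": 0,"spin": 0.08,"claw": 60},
    {"x": 0.02,"y": 0.16,"z": 0,"spin": 0.08,"claw": 60},
    {"x": 0.06,"y": 0.16,"z": 0,"spin": 0.08,"claw": 60},
    {"x": 0.1,"y": 0.12,"z": 0,"spin": 0.08,"claw": 60},
    {"x": 0.12,"y": 0.07,"z": 0,"spin": 0.06,"claw": 60},
    {"x": 0.1,"y": 0.03,"z": 0,"spin": 0,"claw": 60},
    {"x": 0.05,"y": 0,"z": 0,"spin": 0,"claw": 60},
    {"x": 0.02,"y": 0,"z": 0,"spin": 0,"claw": 60},
    {"x": 0,"y": 0,"z": 0,"spin": 0,"claw": 60},
    {"x": 0,"y": 0,"z": 0,"spin": 0,"claw": 60},
  ],
)

```text
time_s: 17.3
ee_pos: [0.5262, 0.1481, 0.1848]
eef_rot: [-3.141, 0.0, 1.518]
force: [0.4, 0.4, 0.4]
grip_width: 0.0598
grip_force: 0.0
```

Run:
```python
from h import *
s=camera("side");t=camera("top")
cv2.imwrite("pics/s4full.png",s);cv2.imwrite("pics/t4full.png",t)
a=cv2.resize(s[180:300,180:340],None,fx=5,fy=5,interpolation=2)
cv2.imwrite("pics/s4.png",a)
o=get_obs();print(o["ee_pos"],o["eef_rot"],o["grip_width"])
from scipy.optimize import least_squares
for c0 in((.429,.1355),(.485,.1328)):
  for n,im in(("side",s),("top",t)):
    u,v=np.meshgrid(np.arange(512),np.arange(384));w=(im.min(2)>110)
    q=onz(n,np.c_[u[w],v[w]],.008)[:,:2]
    d=np.hypot(*(q-c0).T);q=q[(d>.020)&(d<.031)]
    if len(q)>20:
      r=least_squares(lambda c:np.hypot(*(q-c).T)-.0257,c0,loss="soft_l1",f_scale=.001);print(n,len(q),r.x)
```

```text
[0.52635679 0.14823299 0.18500789] [ 3.14127855e+00 -9.69866877e-05  1.51780726e+00] 0.060039187728467364
side 90 [0.42943485 0.135361  ]
top 87 [0.42870765 0.1368421 ]
side 131 [0.48518184 0.13234028]
top 113 [0.48389347 0.13394794]
```

View pics/s4.png

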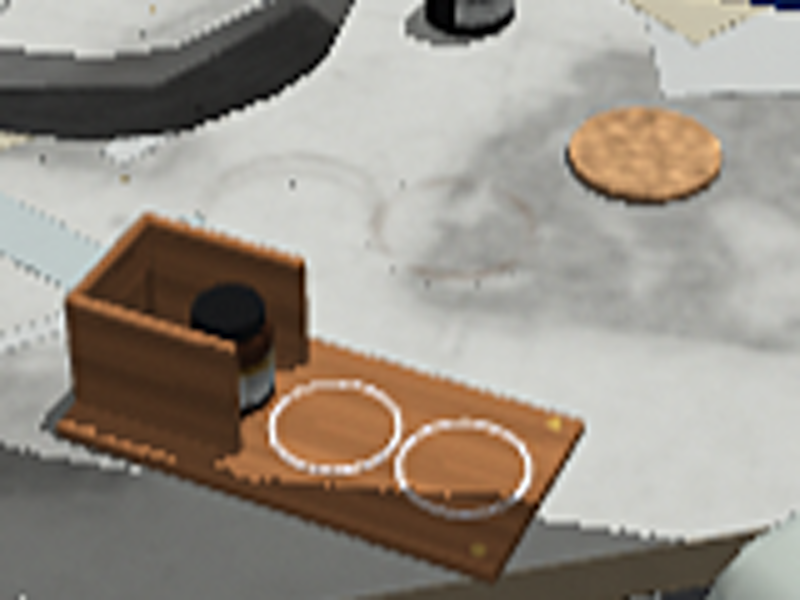

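The pot's black cap shows at crop (228,310), and both rings are clear, at (335,425) and (463,468). The two views disagree on the pot's y, so I refine it with masks.

Run:
```python
from h import *
for n,f,(x0,y0,x1,y1) in(("side","s4full",(214,234,240,256)),("top","top0",(158,189,178,203))):
    im=cv2.imread(f"pics/{f}.png")
    print(n,x0,y0);print(im[y0:y1,x0:x1].max(2))
```

```text
side 214 234
[[ 74  73  72  73  74  74  75  76  77  77  78  77  76  75  74  72  71  69
   67  66  65  63  64  64  63  57]
 [ 71  71  74  74  74  72  73  75  76  78  80  80  80  80  80  78  76  74
   74  71  68  69  67  65  64  59]
 [ 64  65  67  70  70  73  75  77  78  61  61  55  56  57  63  71  81  77
   76  75  75  73  73  71  69  63]
 [ 64  63  63  64  65  70  67  61  50  32  31  25  26  27  32  42  52  79
   79  77  78  76  76  74  74  68]
 [ 66  65  65  64  66  57  41  32  26  27  26  26  25  27  27  27  25  53
   79  75  75  75  76  75  75  72]
 [ 70  69  69  69  71  38  26  26  25  26  26  26  25  25  26  27  27  27
   57  76  76  73  74  75  76  72]
 [ 75  73  73  75  54  26  25  26  26  26  25  25  27  26  26  27  27  24
   31  70  72  73  72  75  74  72]
 [ 75  77  77  81  40  25  27  26  26  25  26  25  26  25  27  25  26  26
   26  68  67  67  67  68  71  72]
 [ 74  75  76  82  29  26  26  26  27  25  25  25  26  25  26  25  26  27
   20  63  65  66  65  65  66  66]
 [ 69  70  74  82  22  22  26  26  25  26  25  25  26  27  26  26  28  22
   14  62  66  64  63  63  64  6
[... 1814 characters left out ...]
 157 141
  111 155]
 [ 74  81 109 113  63  47  54  55  58  50  54  53  53  49  46  82 136 144
  116 154]
 [ 77  90 105  82  54  53  50  51  56  58  54  53  51  48  57  71  96 119
  106 160]
 [ 71  98 110  68  46  48  50  57  53  53  54  53  51  59  49  67  75  83
  109 159]
 [ 75 100 118  55  45  53  52  49  56  49  44  53  50  52  50  62  56  69
  113 160]
 [ 78 103 134  98  50  51  52  55  53  57  60  51  46  43  55  64  48  60
  120 156]
 [ 74  89 108 102  52  54  56  59  53  48  54  57  53  55  63  55  49  57
  112 151]
 [ 69  75  94  87  59  57  57  49  56  53  53  45  62  62  62  54  54  62
  119 152]
 [ 62  64  87  84  77  64  54  59  61  56  63  51  68  61  54  62  69  81
  133 152]]
```

Run:
```python
from h import *
print(onz("side",(225.1,241.2),.054),onz("top",(166.6,197.3),.054),tri((225.1,241.2),(166.6,197.3)))
print(get_obs()["ee_pos"])
```

```text
[[0.53076152 0.13165049 0.054     ]] [[0.52947227 0.13087404 0.054     ]] (array([0.53021374, 0.13118909, 0.05364818]), [np.float64(0.0007223689188496619), np.float64(0.000722368918849668)])
[0.52635679 0.14823299 0.18500789]
```

Emit:
send_rows(
  targets=[
    {"x": 0.018,"y": -0.085,"z": -0.1,"spin": 0,"claw": 60},
    {"x": 0,"y": 0,"z": -0.15,"spin": 0,"claw": 60},
    {"x": 0,"y": 0,"z": -0.15,"spin": 0,"claw": 60},
    {"x": 0,"y": 0,"z": -0.05,"spin": 0,"claw": 60},
    {"x": 0,"y": 0,"z": 0,"spin": 0,"claw": 60},
    {"x": 0,"y": 0,"z": 0,"spin": 0,"claw": 60},
  ],
)

```text
time_s: 18.0
ee_pos: [0.5309, 0.1316, 0.0962]
eef_rot: [3.14, -0.0, 1.518]
force: [0.3, 0.8, 0.2]
grip_width: 0.0598
grip_force: 0.0
```

Emit:
send_rows(
  targets=[
    {"x": -0.004,"y": 0,"z": -0.08,"spin": 0,"claw": 60},
    {"x": 0,"y": 0,"z": -0.1,"spin": 0,"claw": 60},
    {"x": 0,"y": 0,"z": -0.1,"spin": 0,"claw": 60},
    {"x": 0,"y": 0,"z": -0.08,"spin": 0,"claw": 60},
    {"x": 0,"y": 0,"z": -0.035,"spin": 0,"claw": 60},
    {"x": 0,"y": 0,"z": 0,"spin": 0,"claw": 60},
    {"x": 0,"y": 0,"z": 0,"spin": 0,"claw": 45},
    {"x": 0,"y": 0,"z": 0,"spin": 0,"claw": 36},
    {"x": 0,"y": 0,"z": 0,"spin": 0,"claw": 28},
    {"x": 0,"y": 0,"z": 0,"spin": 0,"claw": 28},
    {"x": 0,"y": 0,"z": 0,"spin": 0,"claw": 28},
    {"x": 0,"y": 0,"z": 0,"spin": 0,"claw": 28},
    {"x": 0,"y": 0,"z": 0,"spin": 0,"claw": 28},
  ],
  force=15,
)

```text
time_s: 19.3
ee_pos: [0.5299, 0.1315, 0.0161]
eef_rot: [3.141, -0.0, 1.518]
force: [0.9, -0.3, 3.0]
grip_width: 0.0288
grip_force: 15.0
```

The grip width of 29 mm is odd for a 34 mm pot, so I look.

Run:
```python
from h import *
s=camera("side");t=camera("top")
a=cv2.resize(s[150:290,180:300],(514,600),interpolation=2)
cv2.imwrite("pics/s5.png",a)
o=get_obs();print(o["ee_pos"],o["grip_width"],o["grip_force"])
```

```text
[0.52989722 0.13149454 0.01602523] 0.029190861585466736 15.024319142103195
```

View pics/s5.png

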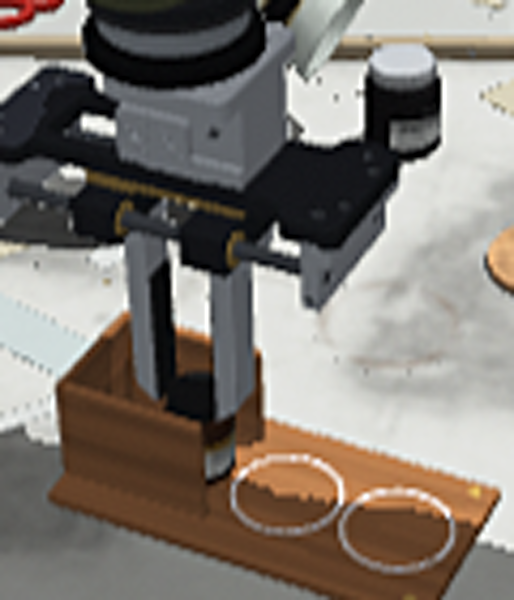

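The fingers seem to hold the cap: the front tip ends at about crop (232,418), above the label. I check the tip's real height.

Run:
```python
from h import *
p=np.array([232,418])/4.285+[180,150]-.4
o,d=ray("side",p);d=d[0]
for y in(.124,.1315,.139):
    k=(y-o[1])/d[1];print(o+k*d)
print(p,proj("side",[[.510,.131,.016],[.510,.131,.035],[.510,.139,.016],[.53,.131,.054],[.5,.1315,.016]]))
```

```text
[0.51617588 0.124      0.03732818]
[0.51240287 0.1315     0.04440921]
[0.50862986 0.139      0.05149023]
[233.74235706 247.1495916 ] [[235.46112755 258.19631744]
 [235.12379657 250.94388207]
 [233.78155868 260.6990512 ]
 [225.59056697 241.09611315]
 [239.90308783 259.60803061]]
```

Run:
```python
from h import *
for z in(.184,.212): print(z,proj("side",[[.484,.132+.047,z],[.484,.132-.047,z]]))
s=cv2.imread("pics/s3full.png");cv2.imwrite("pics/s6.png",cv2.resize(s[100:220,180:300],None,fx=5,fy=5,interpolation=2))
```

```text
0.184 [[234.07074481 205.15572669]
 [255.23199576 178.25987044]]
0.212 [[233.45631341 191.49647981]
 [255.04574162 165.29283149]]
```

View pics/s6.png

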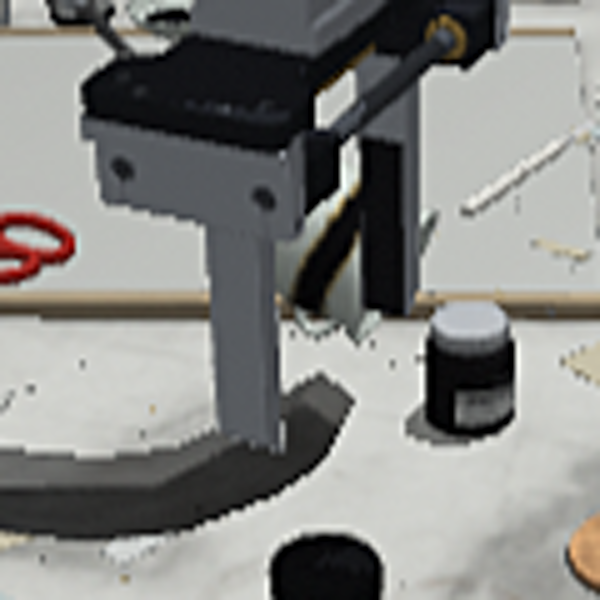

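The fingertips really sit about 28 mm above the reported TCP, as both views agree. I open, lower 26 mm and grip the body.

Emit:
send_rows(
  targets=[
    {"x": 0,"y": 0,"z": 0,"spin": 0,"claw": 40},
    {"x": 0,"y": 0,"z": 0,"spin": 0,"claw": 60},
    {"x": 0,"y": 0,"z": 0,"spin": 0,"claw": 60},
    {"x": 0,"y": 0,"z": 0,"spin": 0,"claw": 60},
    {"x": 0,"y": 0,"z": 0,"spin": 0,"claw": 60},
    {"x": 0,"y": 0,"z": -0.04,"spin": 0,"claw": 60},
    {"x": 0,"y": 0,"z": -0.04,"spin": 0,"claw": 60},
    {"x": 0,"y": 0,"z": -0.02,"spin": 0,"claw": 60},
    {"x": 0,"y": 0,"z": -0.02,"spin": 0,"claw": 60},
    {"x": 0,"y": 0,"z": -0.01,"spin": 0,"claw": 60},
    {"x": 0,"y": 0,"z": 0,"spin": 0,"claw": 60},
  ],
)

```text
time_s: 20.5
ee_pos: [0.5294, 0.1314, -0.0105]
eef_rot: [-3.141, 0.0, 1.518]
force: [-0.4, 0.0, 0.2]
grip_width: 0.0597
grip_force: 0.0
```

Emit:
send_rows(
  targets=[
    {"x": 0,"y": 0,"z": 0,"spin": 0,"claw": 45},
    {"x": 0,"y": 0,"z": 0,"spin": 0,"claw": 36},
    {"x": 0,"y": 0,"z": 0,"spin": 0,"claw": 28},
    {"x": 0,"y": 0,"z": 0,"spin": 0,"claw": 28},
    {"x": 0,"y": 0,"z": 0,"spin": 0,"claw": 28},
    {"x": 0,"y": 0,"z": 0,"spin": 0,"claw": 28},
  ],
  force=20,
)

```text
time_s: 21.1
ee_pos: [0.5297, 0.1315, -0.0101]
eef_rot: [3.141, -0.0, 1.518]
force: [0.2, -0.8, 2.1]
grip_width: 0.0339
grip_force: 20.0
```

Emit:
send_rows(
  targets=[
    {"x": 0,"y": 0,"z": 0.05,"spin": 0,"claw": 28},
    {"x": 0,"y": 0,"z": 0.1,"spin": 0,"claw": 28},
    {"x": 0,"y": 0,"z": 0.12,"spin": 0,"claw": 28},
    {"x": 0,"y": 0,"z": 0.12,"spin": 0,"claw": 28},
    {"x": -0.04,"y": 0,"z": 0.06,"spin": 0,"claw": 28},
    {"x": -0.1,"y": 0,"z": 0,"spin": 0,"claw": 28},
    {"x": -0.12,"y": -0.04,"z": 0,"spin": 0,"claw": 28},
    {"x": -0.12,"y": -0.1,"z": 0,"spin": 0,"claw": 28},
    {"x": -0.1,"y": -0.15,"z": 0,"spin": 0,"claw": 28},
    {"x": -0.038,"y": -0.17,"z": 0,"spin": 0,"claw": 28},
    {"x": 0,"y": -0.17,"z": 0,"spin": 0,"claw": 28},
    {"x": 0,"y": -0.17,"z": 0,"spin": 0,"claw": 28},
    {"x": 0,"y": -0.15,"z": 0,"spin": 0,"claw": 28},
    {"x": 0,"y": -0.1,"z": 0,"spin": 0,"claw": 28},
    {"x": 0,"y": -0.06,"z": 0,"spin": 0,"claw": 28},
    {"x": 0,"y": -0.019,"z": 0,"spin": 0,"claw": 28},
    {"x": 0,"y": 0,"z": 0,"spin": 0,"claw": 28},
    {"x": 0,"y": 0,"z": 0,"spin": 0,"claw": 28},
  ],
  force=20,
)

```text
time_s: 22.9
ee_pos: [0.426, -0.0936, 0.0798]
eef_rot: [-3.142, -0.0, 1.519]
force: [-0.5, 0.5, -1.1]
grip_width: 0.0339
grip_force: 20.0
```

Emit:
send_rows(
  targets=[
    {"x": 0,"y": -0.003,"z": -0.08,"spin": 0,"claw": 28},
    {"x": 0,"y": 0,"z": -0.12,"spin": 0,"claw": 28},
    {"x": 0,"y": 0,"z": -0.12,"spin": 0,"claw": 28},
    {"x": 0,"y": 0,"z": -0.07,"spin": 0,"claw": 28},
    {"x": 0,"y": 0,"z": -0.03,"spin": 0,"claw": 28},
    {"x": 0,"y": 0,"z": -0.02,"spin": 0,"claw": 28},
    {"x": 0,"y": 0,"z": -0.01,"spin": 0,"claw": 28},
    {"x": 0,"y": 0,"z": 0,"spin": 0,"claw": 28},
    {"x": 0,"y": 0,"z": 0,"spin": 0,"claw": 28},
  ],
)

```text
time_s: 23.8
ee_pos: [0.4263, -0.095, -0.0098]
eef_rot: [3.141, 0.0, 1.518]
force: [-0.8, -0.3, -0.9]
grip_width: 0.0332
grip_force: 20.0
```

Run:
```python
from h import *
s=camera("side");cv2.imwrite("pics/s7.png",cv2.resize(s[130:250,270:390],None,fx=5,fy=5,interpolation=2))
o=get_obs();print(o["ee_pos"],o["force"])
```

```text
[ 0.42630001 -0.09503728 -0.00978117] [ 0.14099712 -0.1526617  -1.0736204 ]
```

View pics/s7.png

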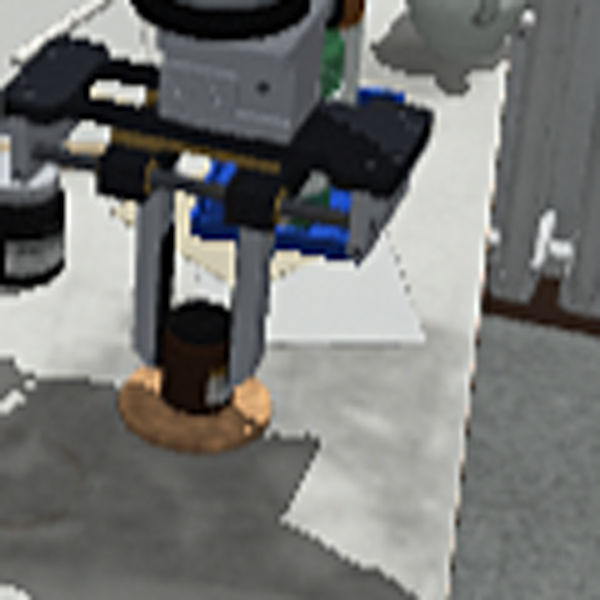

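The pot (base about crop 198,405) is centred over the coaster (ellipse 120–272, centre about 195,402). I set it down.

Emit:
send_rows(
  targets=[
    {"x": 0,"y": 0,"z": -0.005,"spin": 0,"claw": 28},
    {"x": 0,"y": 0,"z": -0.005,"spin": 0,"claw": 28},
    {"x": 0,"y": 0,"z": 0,"spin": 0,"claw": 28},
  ],
)

```text
time_s: 24.15
ee_pos: [0.4261, -0.095, -0.0121]
eef_rot: [3.141, 0.0, 1.518]
force: [0.4, -0.2, 1.4]
grip_width: 0.0337
grip_force: 20.0
```

Emit:
send_rows(
  targets=[
    {"x": 0,"y": 0,"z": 0,"spin": 0,"claw": 40},
    {"x": 0,"y": 0,"z": 0,"spin": 0,"claw": 55},
    {"x": 0,"y": 0,"z": 0,"spin": 0,"claw": 60},
    {"x": 0,"y": 0,"z": 0,"spin": 0,"claw": 60},
    {"x": 0,"y": 0,"z": 0.08,"spin": 0,"claw": 60},
    {"x": 0,"y": 0,"z": 0.15,"spin": 0,"claw": 60},
    {"x": 0,"y": 0,"z": 0.18,"spin": 0,"claw": 66},
    {"x": 0,"y": 0,"z": 0.18,"spin": -0.06,"claw": 66},
    {"x": 0,"y": 0,"z": 0.18,"spin": -0.08,"claw": 66},
    {"x": 0.006,"y": -0.05,"z": 0.11,"spin": -0.08,"claw": 66},
    {"x": 0.006,"y": -0.1,"z": 0,"spin": -0.08,"claw": 66},
    {"x": 0.006,"y": -0.1,"z": 0,"spin": -0.08,"claw": 66},
    {"x": 0.006,"y": -0.12,"z": 0,"spin": -0.08,"claw": 66},
    {"x": 0.006,"y": -0.12,"z": 0,"spin": -0.08,"claw": 66},
    {"x": 0.006,"y": -0.12,"z": 0,"spin": -0.08,"claw": 66},
    {"x": 0,"y": -0.12,"z": 0,"spin": -0.08,"claw": 66},
    {"x": 0,"y": -0.1,"z": 0,"spin": -0.08,"claw": 66},
    {"x": 0,"y": -0.08,"z": 0,"spin": -0.08,"claw": 66},
    {"x": 0,"y": -0.035,"z": 0,"spin": -0.08,"claw": 66},
    {"x": 0,"y": 0,"z": 0,"spin": -0.06,"claw": 66},
  ],
)

```text
time_s: 26.15
ee_pos: [0.4329, -0.2848, 0.1634]
eef_rot: [-3.141, 0.0, -0.059]
force: [-0.1, 0.2, -0.3]
grip_width: 0.0657
grip_force: 0.0
```

Emit:
send_rows(
  targets=[
    {"x": 0,"y": 0,"z": 0,"spin": 0,"claw": 66},
    {"x": 0,"y": 0,"z": 0,"spin": 0,"claw": 66},
  ],
)

```text
time_s: 26.35
ee_pos: [0.4331, -0.2838, 0.1637]
eef_rot: [-3.141, 0.0, -0.05]
force: [-0.0, -0.5, 0.8]
grip_width: 0.0661
grip_force: 0.0
```

Run:
```python
from h import *
s=camera("side");cv2.imwrite("pics/s8.png",cv2.resize(s[110:230,250:380],None,fx=5,fy=5,interpolation=2))
o=get_obs();print(o["ee_pos"],o["force"],o["eef_rot"],o["time_s"])
```

```text
[ 0.43320608 -0.28377846  0.16372984] [-0.79601574 -0.37710039 -0.90937363] [-3.14154957e+00  1.79397651e-05 -4.96369126e-02] 26.4
```

View pics/s8.png

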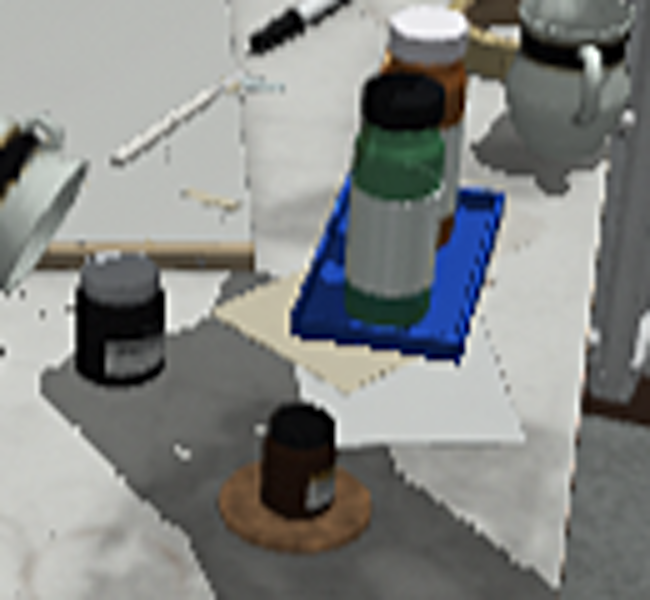

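Both bottles are upright in the tray and the pot stands centred on the coaster (crop 298,500). I go down for the green bottle, gripping lower than before.

Emit:
send_rows(
  targets=[
    {"x": 0,"y": 0,"z": -0.08,"spin": 0,"claw": 66},
    {"x": 0,"y": 0,"z": -0.14,"spin": 0,"claw": 66},
    {"x": 0,"y": 0,"z": -0.14,"spin": 0,"claw": 66},
    {"x": 0,"y": 0,"z": -0.14,"spin": 0,"claw": 66},
    {"x": 0,"y": 0,"z": -0.08,"spin": 0,"claw": 66},
    {"x": 0,"y": 0,"z": -0.038,"spin": 0,"claw": 66},
    {"x": 0,"y": 0,"z": 0,"spin": 0,"claw": 60},
    {"x": 0,"y": 0,"z": 0,"spin": 0,"claw": 50},
    {"x": 0,"y": 0,"z": 0,"spin": 0,"claw": 40},
    {"x": 0,"y": 0,"z": 0,"spin": 0,"claw": 40},
    {"x": 0,"y": 0,"z": 0,"spin": 0,"claw": 40},
    {"x": 0,"y": 0,"z": 0,"spin": 0,"claw": 40},
  ],
  force=25,
)

```text
time_s: 27.6
ee_pos: [0.4337, -0.2844, 0.0411]
eef_rot: [3.141, -0.001, -0.052]
force: [-1.2, 0.6, 6.9]
grip_width: 0.0457
grip_force: 25.0
```

Emit:
send_rows(
  targets=[
    {"x": 0,"y": 0,"z": 0.05,"spin": 0,"claw": 40},
    {"x": 0,"y": 0,"z": 0.1,"spin": 0,"claw": 40},
    {"x": 0,"y": 0,"z": 0.12,"spin": 0,"claw": 40},
    {"x": 0,"y": 0,"z": 0.12,"spin": 0,"claw": 40},
    {"x": 0,"y": 0.05,"z": 0.06,"spin": 0,"claw": 40},
    {"x": 0,"y": 0.1,"z": 0,"spin": 0,"claw": 40},
    {"x": 0,"y": 0.16,"z": 0,"spin": 0,"claw": 40},
    {"x": 0,"y": 0.18,"z": 0,"spin": 0,"claw": 40},
    {"x": 0,"y": 0.18,"z": 0,"spin": 0,"claw": 40},
    {"x": 0,"y": 0.18,"z": 0,"spin": 0,"claw": 40},
    {"x": 0.03,"y": 0.18,"z": 0,"spin": 0,"claw": 40},
    {"x": 0.03,"y": 0.18,"z": 0,"spin": 0,"claw": 40},
    {"x": 0.03,"y": 0.18,"z": 0,"spin": 0,"claw": 40},
    {"x": 0.03,"y": 0.18,"z": 0,"spin": 0,"claw": 40},
    {"x": 0.03,"y": 0.18,"z": 0,"spin": 0,"claw": 40},
    {"x": 0.03,"y": 0.16,"z": 0,"spin": 0,"claw": 40},
    {"x": 0.03,"y": 0.1,"z": 0,"spin": 0,"claw": 40},
    {"x": 0.03,"y": 0.05,"z": 0,"spin": 0,"claw": 40},
    {"x": 0.014,"y": 0.028,"z": 0,"spin": 0,"claw": 40},
    {"x": 0,"y": 0,"z": 0,"spin": 0,"claw": 40},
  ],
  force=25,
)

```text
time_s: 29.6
ee_pos: [0.484, 0.1336, 0.1299]
eef_rot: [3.141, 0.0, -0.053]
force: [0.2, -1.1, -1.7]
grip_width: 0.0457
grip_force: 25.0
```

Emit:
send_rows(
  targets=[
    {"x": 0,"y": 0,"z": 0,"spin": 0,"claw": 40},
    {"x": 0,"y": 0,"z": 0,"spin": 0,"claw": 40},
  ],
)

```text
time_s: 29.8
ee_pos: [0.4838, 0.1329, 0.1301]
eef_rot: [3.141, 0.0, -0.054]
force: [-0.3, 1.0, -2.5]
grip_width: 0.0453
grip_force: 25.0
```

Emit:
send_rows(
  targets=[
    {"x": 0.004,"y": 0.001,"z": -0.08,"spin": 0,"claw": 40},
    {"x": 0,"y": 0,"z": -0.12,"spin": 0,"claw": 40},
    {"x": 0,"y": 0,"z": -0.12,"spin": 0,"claw": 40},
    {"x": 0,"y": 0,"z": -0.06,"spin": 0,"claw": 40},
    {"x": 0,"y": 0,"z": -0.03,"spin": 0,"claw": 40},
    {"x": 0,"y": 0,"z": 0,"spin": 0,"claw": 40},
    {"x": 0,"y": 0,"z": 0,"spin": 0,"claw": 40},
  ],
)

```text
time_s: 30.5
ee_pos: [0.4853, 0.1339, 0.049]
eef_rot: [-3.141, -0.001, -0.053]
force: [0.6, 0.4, -2.3]
grip_width: 0.0452
grip_force: 25.0
```

Run:
```python
from h import *
s=camera("side");cv2.imwrite("pics/s9full.png",s);cv2.imwrite("pics/s9.png",cv2.resize(s[210:300,190:310],None,fx=6,fy=6,interpolation=2))
o=get_obs();print(o["ee_pos"],o["force"])
```

```text
[0.48535902 0.13394068 0.0491264 ] [-0.21096076  0.52943136 -2.55900378]
```

View pics/s9.png

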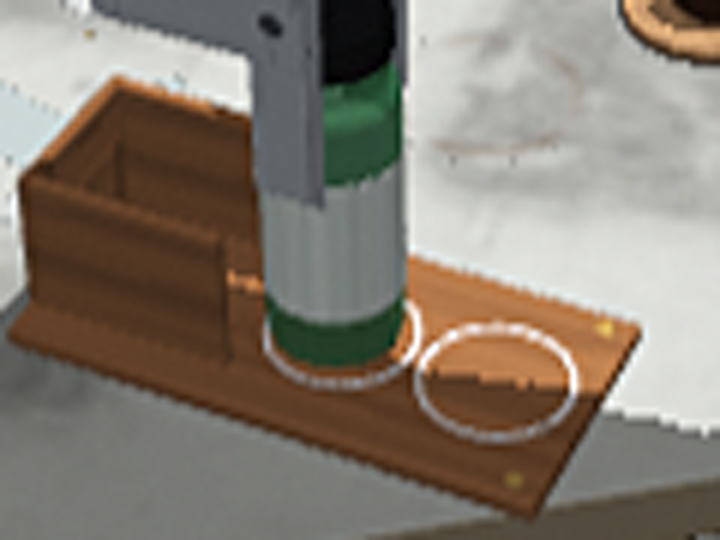

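The green base (268–407, mid 337) sits about 1.5 mm left of the ring (264–421, mid 342) in the crop. I correct by −x and lower.

Emit:
send_rows(
  targets=[
    {"x": -0.007,"y": -0.001,"z": 0,"spin": 0,"claw": 40},
    {"x": 0,"y": 0,"z": -0.01,"spin": 0,"claw": 40},
    {"x": 0,"y": 0,"z": -0.005,"spin": 0,"claw": 40},
    {"x": 0,"y": 0,"z": 0,"spin": 0,"claw": 40},
    {"x": 0,"y": 0,"z": 0,"spin": 0,"claw": 40},
  ],
)

```text
time_s: 31.05
ee_pos: [0.4834, 0.1337, 0.0452]
eef_rot: [-3.142, -0.0, -0.053]
force: [0.4, 0.2, -1.6]
grip_width: 0.0455
grip_force: 25.0
```

Emit:
send_rows(
  targets=[
    {"x": 0.002,"y": 0,"z": -0.005,"spin": 0,"claw": 40},
    {"x": 0,"y": 0,"z": 0,"spin": 0,"claw": 40},
  ],
)

```text
time_s: 31.25
ee_pos: [0.4843, 0.1337, 0.0452]
eef_rot: [-3.141, -0.001, -0.053]
force: [-3.9, -1.0, 11.3]
grip_width: 0.0453
grip_force: 25.0
```

Emit:
send_rows(
  targets=[
    {"x": 0,"y": 0,"z": 0,"spin": 0,"claw": 50},
    {"x": 0,"y": 0,"z": 0,"spin": 0,"claw": 60},
    {"x": 0,"y": 0,"z": 0,"spin": 0,"claw": 75},
    {"x": 0,"y": 0,"z": 0,"spin": 0,"claw": 80},
    {"x": 0,"y": 0,"z": 0,"spin": 0,"claw": 80},
    {"x": 0,"y": 0,"z": 0.06,"spin": 0,"claw": 80},
    {"x": 0,"y": 0,"z": 0.14,"spin": 0,"claw": 80},
    {"x": 0,"y": 0,"z": 0.16,"spin": 0,"claw": 80},
    {"x": 0,"y": 0,"z": 0.16,"spin": 0,"claw": 80},
    {"x": 0,"y": 0,"z": 0.1,"spin": 0,"claw": 80},
    {"x": -0.02,"y": -0.1,"z": 0.02,"spin": 0,"claw": 80},
    {"x": -0.03,"y": -0.18,"z": 0,"spin": 0,"claw": 80},
    {"x": -0.03,"y": -0.19,"z": 0,"spin": 0,"claw": 80},
    {"x": -0.03,"y": -0.19,"z": 0,"spin": 0,"claw": 80},
    {"x": -0.03,"y": -0.19,"z": 0,"spin": 0,"claw": 80},
    {"x": -0.03,"y": -0.19,"z": 0,"spin": 0,"claw": 80},
    {"x": -0.03,"y": -0.19,"z": 0,"spin": 0,"claw": 80},
    {"x": -0.007,"y": -0.19,"z": 0,"spin": 0,"claw": 80},
    {"x": 0,"y": -0.19,"z": 0,"spin": 0,"claw": 80},
    {"x": 0,"y": -0.19,"z": 0,"spin": 0,"claw": 80},
  ],
)

```text
time_s: 33.25
ee_pos: [0.4421, -0.228, 0.1732]
eef_rot: [3.141, -0.001, -0.053]
force: [0.3, -0.3, 0.5]
grip_width: 0.08
grip_force: 0.0
```

Emit:
send_rows(
  targets=[
    {"x": 0,"y": -0.19,"z": 0,"spin": 0,"claw": 80},
    {"x": 0,"y": -0.19,"z": 0,"spin": 0,"claw": 80},
    {"x": 0,"y": -0.19,"z": 0,"spin": 0,"claw": 80},
    {"x": 0,"y": -0.1,"z": 0,"spin": 0,"claw": 80},
    {"x": 0,"y": -0.042,"z": 0,"spin": 0,"claw": 80},
    {"x": 0,"y": 0,"z": 0,"spin": 0,"claw": 80},
    {"x": 0,"y": 0,"z": 0,"spin": 0,"claw": 80},
  ],
)

```text
time_s: 33.95
ee_pos: [0.4425, -0.3679, 0.1725]
eef_rot: [-3.142, -0.0, -0.052]
force: [1.0, 0.4, 0.1]
grip_width: 0.0801
grip_force: 0.0
```

Run:
```python
from h import *
s=camera("side");cv2.imwrite("pics/s10.png",cv2.resize(s[200:300,190:310],None,fx=6,fy=6,interpolation=2))
o=get_obs();print(o["ee_pos"],o["eef_rot"])
```

```text
[ 0.44260627 -0.36770625  0.17251124] [ 3.14157423e+00 -1.94821074e-04 -5.16506650e-02]
```

View pics/s10.png

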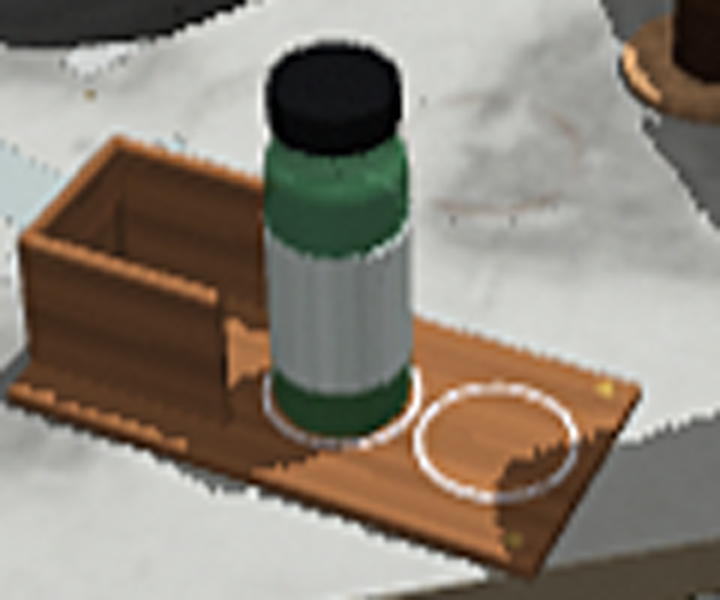

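The green bottle is upright and centred in its ring (base mid 341, ring mid 342). Next, the amber bottle.

Emit:
send_rows(
  targets=[
    {"x": 0,"y": -0.003,"z": -0.08,"spin": 0,"claw": 80},
    {"x": 0,"y": 0,"z": -0.14,"spin": 0,"claw": 80},
    {"x": 0,"y": 0,"z": -0.14,"spin": 0,"claw": 80},
    {"x": 0,"y": 0,"z": -0.14,"spin": 0,"claw": 80},
    {"x": 0,"y": 0,"z": -0.1,"spin": 0,"claw": 80},
    {"x": 0,"y": 0,"z": -0.06,"spin": 0,"claw": 80},
    {"x": 0,"y": 0,"z": 0,"spin": 0,"claw": 65},
    {"x": 0,"y": 0,"z": 0,"spin": 0,"claw": 50},
    {"x": 0,"y": 0,"z": 0,"spin": 0,"claw": 40},
    {"x": 0,"y": 0,"z": 0,"spin": 0,"claw": 40},
    {"x": 0,"y": 0,"z": 0,"spin": 0,"claw": 40},
    {"x": 0,"y": 0,"z": 0,"spin": 0,"claw": 40},
    {"x": 0,"y": 0,"z": 0,"spin": 0,"claw": 40},
  ],
  force=25,
)

```text
time_s: 35.3
ee_pos: [0.4427, -0.3696, 0.0408]
eef_rot: [3.141, -0.001, -0.053]
force: [-0.3, 0.9, 5.2]
grip_width: 0.0457
grip_force: 24.9
```

Emit:
send_rows(
  targets=[
    {"x": 0,"y": 0,"z": 0.05,"spin": 0,"claw": 40},
    {"x": 0,"y": 0,"z": 0.1,"spin": 0,"claw": 40},
    {"x": 0,"y": 0,"z": 0.12,"spin": 0,"claw": 40},
    {"x": 0,"y": 0,"z": 0.12,"spin": 0,"claw": 40},
    {"x": -0.01,"y": 0.05,"z": 0.06,"spin": 0,"claw": 40},
    {"x": -0.01,"y": 0.1,"z": 0,"spin": 0,"claw": 40},
    {"x": -0.01,"y": 0.16,"z": 0,"spin": 0,"claw": 40},
    {"x": -0.01,"y": 0.19,"z": 0,"spin": 0,"claw": 40},
    {"x": -0.01,"y": 0.19,"z": 0,"spin": 0,"claw": 40},
    {"x": -0.01,"y": 0.19,"z": 0,"spin": 0,"claw": 40},
    {"x": -0.01,"y": 0.19,"z": 0,"spin": 0,"claw": 40},
    {"x": -0.01,"y": 0.19,"z": 0,"spin": 0,"claw": 40},
    {"x": -0.01,"y": 0.19,"z": 0,"spin": 0,"claw": 40},
    {"x": -0.01,"y": 0.19,"z": 0,"spin": 0,"claw": 40},
    {"x": -0.01,"y": 0.19,"z": 0,"spin": 0,"claw": 40},
    {"x": 0,"y": 0.19,"z": 0,"spin": 0,"claw": 40},
    {"x": 0,"y": 0.19,"z": 0,"spin": 0,"claw": 40},
    {"x": 0,"y": 0.16,"z": 0,"spin": 0,"claw": 40},
    {"x": 0,"y": 0.1,"z": 0,"spin": 0,"claw": 40},
    {"x": 0,"y": 0.05,"z": 0,"spin": 0,"claw": 40},
  ],
  force=25,
)

```text
time_s: 37.3
ee_pos: [0.4194, 0.1361, 0.1298]
eef_rot: [3.141, 0.001, -0.051]
force: [0.3, -0.2, -2.7]
grip_width: 0.0453
grip_force: 24.9
```

Emit:
send_rows(
  targets=[
    {"x": 0.02,"y": 0.009,"z": 0,"spin": 0,"claw": 40},
    {"x": 0.02,"y": 0,"z": 0,"spin": 0,"claw": 40},
    {"x": 0,"y": 0,"z": 0,"spin": 0,"claw": 40},
    {"x": 0,"y": 0,"z": 0,"spin": 0,"claw": 40},
  ],
)

```text
time_s: 37.7
ee_pos: [0.4285, 0.1357, 0.13]
eef_rot: [3.141, 0.0, -0.054]
force: [-0.9, -0.2, -2.3]
grip_width: 0.0455
grip_force: 24.9
```

Emit:
send_rows(
  targets=[
    {"x": 0,"y": 0.002,"z": -0.08,"spin": 0,"claw": 40},
    {"x": 0,"y": 0,"z": -0.12,"spin": 0,"claw": 40},
    {"x": 0,"y": 0,"z": -0.12,"spin": 0,"claw": 40},
    {"x": 0,"y": 0,"z": -0.06,"spin": 0,"claw": 40},
    {"x": 0,"y": 0,"z": -0.03,"spin": 0,"claw": 40},
    {"x": 0,"y": 0,"z": 0,"spin": 0,"claw": 40},
    {"x": 0,"y": 0,"z": 0,"spin": 0,"claw": 40},
  ],
)

```text
time_s: 38.4
ee_pos: [0.4289, 0.1369, 0.049]
eef_rot: [-3.141, -0.001, -0.053]
force: [0.0, -0.1, -2.6]
grip_width: 0.0457
grip_force: 24.9
```

Run:
```python
from h import *
s=camera("side");cv2.imwrite("pics/s11.png",cv2.resize(s[200:300,190:310],None,fx=6,fy=6,interpolation=2))
o=get_obs();print(o["ee_pos"],o["force"])
```

```text
[0.42895778 0.13696159 0.04905502] [-0.32762326 -0.35072555 -2.35747421]
```

View pics/s11.png

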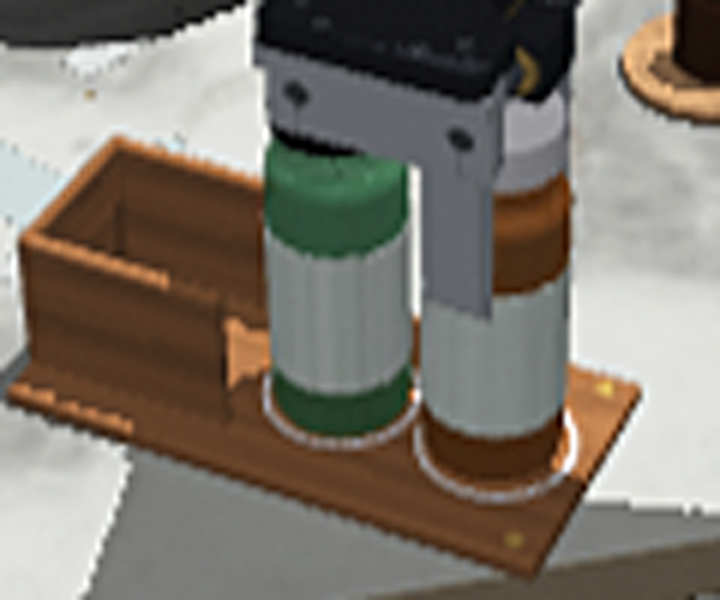

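The amber base (mid 494) is about 1 mm off the ring centre (mid 496) and slightly toward the camera. I nudge it and lower.

Emit:
send_rows(
  targets=[
    {"x": -0.002,"y": -0.005,"z": 0,"spin": 0,"claw": 40},
    {"x": 0,"y": 0,"z": -0.01,"spin": 0,"claw": 40},
    {"x": 0,"y": 0,"z": -0.006,"spin": 0,"claw": 40},
    {"x": 0,"y": 0,"z": -0.003,"spin": 0,"claw": 40},
    {"x": 0,"y": 0,"z": 0,"spin": 0,"claw": 40},
  ],
)

```text
time_s: 38.95
ee_pos: [0.4284, 0.1359, 0.0448]
eef_rot: [-3.141, -0.001, -0.053]
force: [0.0, -1.2, 3.9]
grip_width: 0.0458
grip_force: 24.9
```

Contact. I release, raise and back away.

Emit:
send_rows(
  targets=[
    {"x": 0,"y": 0,"z": 0,"spin": 0,"claw": 50},
    {"x": 0,"y": 0,"z": 0,"spin": 0,"claw": 60},
    {"x": 0,"y": 0,"z": 0,"spin": 0,"claw": 75},
    {"x": 0,"y": 0,"z": 0,"spin": 0,"claw": 80},
    {"x": 0,"y": 0,"z": 0,"spin": 0,"claw": 80},
    {"x": 0,"y": 0,"z": 0.06,"spin": 0,"claw": 80},
    {"x": 0,"y": 0,"z": 0.14,"spin": 0,"claw": 80},
    {"x": 0,"y": 0,"z": 0.16,"spin": 0,"claw": 80},
    {"x": 0,"y": 0,"z": 0.16,"spin": 0,"claw": 80},
    {"x": 0,"y": 0,"z": 0.12,"spin": 0,"claw": 80},
    {"x": -0.02,"y": -0.1,"z": 0.04,"spin": 0,"claw": 80},
    {"x": -0.02,"y": -0.18,"z": 0,"spin": 0,"claw": 80},
    {"x": -0.02,"y": -0.19,"z": 0,"spin": 0,"claw": 80},
    {"x": -0.02,"y": -0.19,"z": 0,"spin": 0,"claw": 80},
    {"x": -0.02,"y": -0.19,"z": 0,"spin": 0,"claw": 80},
    {"x": -0.02,"y": -0.19,"z": 0,"spin": 0,"claw": 80},
    {"x": -0.02,"y": -0.19,"z": 0,"spin": 0,"claw": 80},
    {"x": -0.02,"y": -0.19,"z": 0,"spin": 0,"claw": 80},
    {"x": 0,"y": -0.1,"z": 0,"spin": 0,"claw": 80},
    {"x": 0,"y": 0,"z": 0,"spin": 0,"claw": 80},
  ],
)

```text
time_s: 40.95
ee_pos: [0.3957, -0.1699, 0.1811]
eef_rot: [3.141, -0.0, -0.055]
force: [0.2, 0.8, 0.5]
grip_width: 0.08
grip_force: 0.0
```

Run:
```python
from h import *
s=camera("side");cv2.imwrite("pics/s12.png",cv2.resize(s[140:300,130:340],None,fx=3.7,fy=3.7,interpolation=2))
o=get_obs();print(o["ee_pos"],o["time_s"])
```

```text
[ 0.39577935 -0.16865581  0.18087778] 41.0
```

View pics/s12.png

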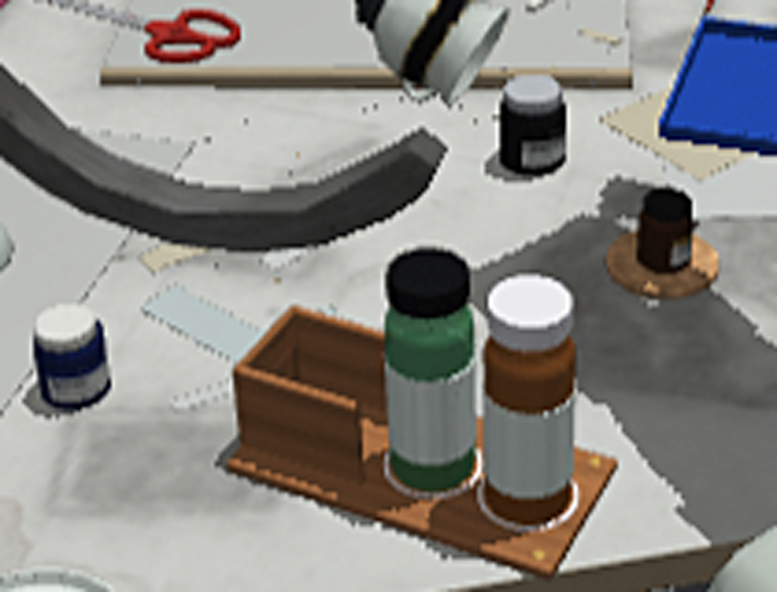

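Everything is in place: both bottles stand upright in their rings, the pot stands on the coaster, and the black and cobalt pots are untouched. I hand in.

```bash
python3 -c "
from station import *
print(hand_in())"
```

```text
the job is handed in; nothing more can be done
None
```

The job is handed in at about 41 s: the gold pot stands in the middle of the coaster, both bottles are upright on their original marks, and the other two pots were left alone. One slip on the way: the first grip on the gold pot caught its cap, and I re-gripped lower before lifting.

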